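# Change over to the orange template

## Task

Slide the orange template plate straight up out of the slotted rack by its top edge, leaving the blue and grey plates in their slots, and lower it (do not drop it) into the channel of the copying stand, between the back board and the front lips, until it stands upright on the stand's base. Then press down the thumb paddles of the two red hold-down clips, one after the other, as far as they go, so that the clips' arms lie over the plate's top edge, and let go.

Things in the scene. Friction and masses are not known exactly. Their poses are not given: they have to be found in the camera images.
- rack: Wooden rack, 166 (its x) x 135 (its y) mm, fixed. Origin: centre of its underside. On its 15 mm base three plates stand on edge, length along the rack's x, in slots at y = -45, 0, +45 mm. Slotted end walls (|x| 53 to 78 mm, 85 mm high) guide only the ends of the plates, 12 mm in 12 mm wide slots; between the walls it is open. Plate tops stand 50 mm above the walls, 37 mm apart.
- orange_plate_centre (a point): Centre of the orange template plate: 130 x 120 mm, 8 mm thick, one wide window, about 0.13 kg; 60 mm below its top edge (which is 135 mm above the bench in the rack) and 60 mm above its lower edge. x along the 130 mm length, y through the thickness, z up to the top edge. The top 42 mm is solid. It may be in any slot; both faces and both ends are alike.
- blue_plate_centre (a point): Centre of the blue plate (two windows), same size and axes. Stays in its slot.
- grey_plate_centre (a point): Centre of the grey plate (three windows), same size and axes. Stays in its slot.
- stand: Copying stand, fixed; dark base 95 (x) x 196 (y) mm, 15 mm thick. Origin: on the bench under the middle of the plate channel. x points from the front lips across the channel to the back board (aluminium, 138 mm wide, 115 mm high), y along the channel. Two front lips (|y| 23 to 63 mm) are 49 mm high, then flare outward up to about 60 mm.
- stand_seat (a point): Middle of the channel's floor, 15 mm above the bench, axes as the stand's. The channel is 13 mm wide (x) and 138 mm long (y, between end stops 45 mm high). A seated plate has its length along the stand's y, its centre 60 mm above this point and its top edge 135 mm above the bench, 20 mm above the back board.
- clip_left (a joint): Red clip at the stand's +y end, hinged on a line along y at x = +26 mm, 140 mm above the bench: a hold-down arm (y 47 to 63 mm, 32 mm long) and, outside the plate's end, a thumb paddle. In rad: 0 to 0.15 at the start (arm up, end 172 mm above the bench, clear of the channel); 1.1 = fully down, arm level over the channel just above the plate. Friction keeps it where it is left.
- clip_right (a joint): The same clip, mirrored, at the stand's -y end.
- clip_left_paddle (a point): Middle of the free end of the left clip's thumb paddle (22 mm wide along y, centred at the stand's y = +84 mm; 36 mm long, 6 thick; at the start it slopes up and forward, its end about 157 mm above the bench at x = -5 mm). Pressed straight down from above at x about -2 mm with 2 to 8 N it swings down; fully down its end is at 120 mm, x = -4 mm, sloping down 34 degrees from the hinge.
- clip_right_paddle (a point): The same point of the right clip (y = -84 mm); pressed in the same way.

How it is judged:
By the outcome, as a careful person would: the job done as asked, in the order asked, and still so for the second after the job is handed in, with the robot touching nothing.
It also fails if it takes over 61 s, if anything falls off the work surface, if the arm or the gripper's body presses on something with over 40 N, if the wrist force passes 120 N, or if a joint passes its speed limit or range.

## Robot

A 7-joint arm with a two-finger parallel gripper is mounted at the origin on the work surface; the furniture and walls round the work are solid. World frame = base frame: x ahead of the robot, y to its left, z up, the work surface at z = 0. Lengths are in m, angles in rad, forces in N, time in s.
With the tool pointing down it reaches from about 0.35 to 0.9 m from the base axis. Payload 8.1 kg.
Tool frame: the origin (TCP) lies on the centre line of the jaws, within the pads' length; the fingertips stand 14 mm ahead of it and the grasp point (between the pads) lies 5 mm behind it; z points along the fingers, y is the line along which they close (so a half turn about z gives the same grasp; the last joint's range is limited). The gripper opens to 92 mm and grips with 3 to 60 N. Pads are 19 mm wide; open, the fingers measure 130 mm over their backs; the gripper's body (75 mm by 190 mm) begins 47 mm behind the grasp point.
Start: joints at [-1.428, 0.434, 0.025, 1.573, -0.012, 1.134, -0.075], TCP at [0.152, 0.606, 0.241] pointing down, gripper open.
Joint ranges: [-2.62, 2.62], [-0.44, 2.09], [-1.27, 1.32], [0.08, 2.57], [-1.32, 4.46], [0.12, 2], [-2.74, 2.74]. Speed limits (rad/s): [2.22, 2.22, 3.01, 3.01, 3.14, 3.14, 3.14].

## Interface

Orientations are given as a rotation vector (axis times angle).
In Python, from workcell import r, eyes, ticket gives the robot as it stands.
- The arm moves only by the shell command python3 -m crank 'ROWS' [FORCE]. ROWS is JSON, a list that holds one entry, the list of rows, each a list of 7 numbers: the turn, a rotation vector about the tool's x, y, z in degrees, then the shift along the tool's x, y, z in m, then the opening in per cent of the stroke, from 0 (shut) to 100 (fully open). A call has 1 to 8 rows; each row is the pose to reach, as a shift and turn from the pose commanded when the call began, along the tool's axes at that moment; what a row does not reach only later rows make up. A row lasts 1/8 s, in which the tool goes at most 62.5 mm and 10.7 degrees, less where a joint would pass 70% of its speed; a pose out of reach is approached as far as the arm can. A call with a gripper value outside its range is refused whole. The fingers move at their own pace and stop on an object; FORCE is the grip in N (left out, the last holds). Time passes only in rows, so rows that repeat a pose let the fingers close. It gives the time, the measured TCP pose, the force, the opening and the grip force at its end, in the units of the state.
- r.state(): the state, without advancing time (a new reading comes with each control period).
- eyes.read_camera(name): name is "scene" or "top"; returns a dict with "img" (384x512x3 uint8, blue, green, red), "range_z" (384x512 float32, m along the optical axis (not along the pixel's ray), 0 where there is no reading), "fx", "fy", "cx", "cy" (pixels), "cam_to_world" (4x4, takes a point from camera to world coordinates). Camera axes: x right, y down, z forward; pixel columns grow to the right and rows downward; lengths in m; the calibration is good to about 2 mm. A picture is of the moment at which its call begins.
- ticket.job_done(): hands the job in; it is judged then, once.
Trained networks look in a picture, given as the dict that the camera call returned (one of the last four; its "shot" number tells which), for a name from the list of things; names that differ only in an ending like _2 or _b are one class to them, and where a whole thing is asked for, a point or a joint stands for the part that bears it (a point fixed in the world has none). Each returns a list of dicts, best first, with "p" (0 to 1); they miss things now and then, are a little off and sometimes report something else, mostly with a low value. They report only what shows in the picture. A call takes as long as a camera call.
- eyes.trace(label, picture): "region" (384x512 bool, what is visible of it) and "rect" ([centre column, centre row, width, height] in pixels, round what is visible of it).
The state is a dict: "time": time; "joint_pos": joint angles; "joint_velocities": joint speeds; "joint_efforts": joint torques, N m; "eef_pos": TCP position; "ee_rot": TCP orientation; "contact_force": force on the tool from outside, world axes, zero at the start; "wrist_torque": the same for the moment, N m; "gripper_width": finger opening in m; "grasp_force": force on a finger pad.
Only numpy, scipy, OpenCV 4.12 (cv2) and the standard library are available. Lean on these libraries where they do the work, as an engineer would, in place of code of your own. Each camera call takes 0.05 s, during which the arm holds its last target. There are 200 camera calls.

## Working session

There is one attempt and no reset: what is moved stays moved. The work goes in short steps, Python scripts to look and compute and a shell command to move; the robot and the scene stay as the last step left them, time stands still between calls to the robot, and variables do not carry over. Pictures are saved under pics/ and viewed, at most 11 in all, crops included, and the job is handed in when it is done.

```bash
mkdir -p pics; ls
cat > h.py <<'E'
import numpy as np, cv2
from workcell import r, eyes, ticket
def pts(c,m):
    v,u=np.nonzero(m&(c["range_z"]>0)); z=c["range_z"][v,u]
    p=np.stack([(u-c["cx"])/c["fx"]*z,(v-c["cy"])/c["fy"]*z,z,np.ones_like(z)])
    return (c["cam_to_world"]@p)[:3].T
E
python3 - <<'E'
from h import *
np.set_printoptions(precision=3,suppress=True)
s=r.state();print({k:s[k] for k in("time","eef_pos","ee_rot","gripper_width","contact_force")})
cs=[eyes.read_camera(n) for n in("scene","top")]
cv2.imwrite("pics/a.png",cs[0]["img"]);cv2.imwrite("pics/b.png",cs[1]["img"])
for c in cs:
    print(c["cam_to_world"],c["fx"])
    for n in("orange_plate_centre","blue_plate_centre","grey_plate_centre","stand","rack","clip_left","clip_right"):
        for d in eyes.trace(n,c)[:2]:
            p=pts(c,d["region"]); print(n,round(d["p"],2),np.round(d["rect"]),np.median(p,0),np.percentile(p,3,axis=0),np.percentile(p,97,axis=0))
E
```

```text
pics
{'time': 0.0, 'eef_pos': array([0.152, 0.606, 0.24 ]), 'ee_rot': array([-0.385, -3.118,  0.002]), 'gripper_width': 0.09140952532509958, 'contact_force': array([-0.196,  0.222, -0.323])}
[[-0.578 -0.375  0.725 -0.254]
 [-0.816  0.249 -0.522  0.733]
 [ 0.015 -0.893 -0.449  0.564]
 [ 0.     0.     0.     1.   ]] 450.39403534885577
orange_plate_centre 0.9 [220. 206.  35.  53.] [0.417 0.308 0.121] [0.378 0.301 0.087] [0.495 0.31  0.136]
orange_plate_centre 0.47 [205. 233.  24.  40.] [0.384 0.352 0.093] [0.377 0.347 0.019] [0.456 0.355 0.13 ]
blue_plate_centre 0.96 [238. 204.  38.  50.] [0.431 0.262 0.113] [0.378 0.257 0.029] [0.499 0.265 0.135]
grey_plate_centre 0.63 [208. 233.  24.  38.] [0.384 0.352 0.092] [0.378 0.347 0.019] [0.454 0.355 0.129]
grey_plate_centre 0.29 [236. 203.  37.  48.] [0.432 0.262 0.112] [ 0.378  0.142 -0.019] [0.596 0.265 0.135]
stand 0.88 [296. 192.  77.  88.] [0.452 0.092 0.052] [ 0.409 -0.001  0.006] [0.481 0.172 0.154]
rack 0.79 [226. 247.  84.  67.] [0.366 0.319 0.042] [0.36  0.243 0.005] [0.471 0.373 0.086]
clip_left 0.68 [272. 165.  18.  14.] [0.457 0.
[... 197 characters left out ...]
ange_plate_centre 0.65 [211. 204.  16.  72.] [0.444 0.302 0.115] [0.381 0.3   0.017] [0.504 0.309 0.136]
blue_plate_centre 0.93 [231. 204.   9.  63.] [0.441 0.258 0.132] [0.381 0.255 0.029] [0.501 0.264 0.137]
grey_plate_centre 0.65 [189. 202.  13.  61.] [0.446 0.347 0.104] [0.384 0.345 0.011] [0.499 0.359 0.136]
stand 0.63 [316. 213.  95.  48.] [0.454 0.079 0.023] [ 0.413 -0.01   0.011] [0.496 0.175 0.156]
rack 0.56 [210. 207.  70.  77.] [0.438 0.292 0.027] [0.364 0.238 0.01 ] [0.517 0.366 0.088]
clip_left 0.72 [284. 201.  26.  15.] [0.46  0.162 0.151] [0.441 0.131 0.142] [0.474 0.176 0.167]
clip_right 0.66 [354. 204.  29.  20.] [0.461 0.003 0.149] [ 0.442 -0.012  0.141] [0.478 0.034 0.166]
```

View pics/a.png

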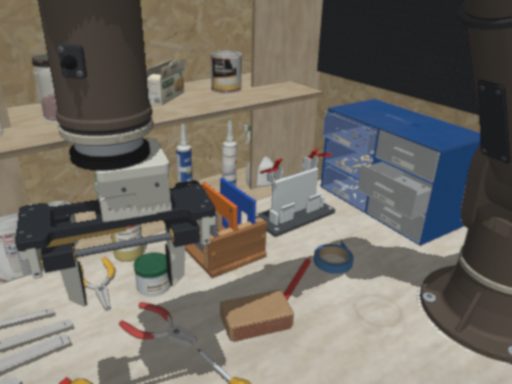

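View pics/b.png

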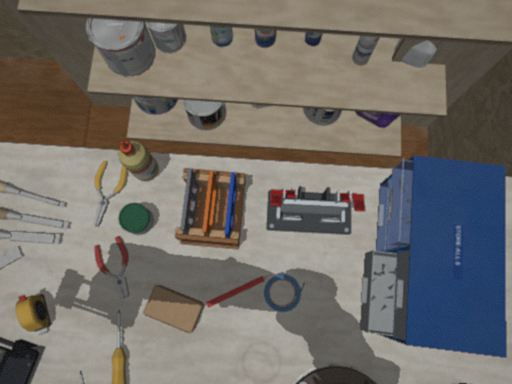

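Run:
```python
from h import *
from scipy.spatial.transform import Rotation as R
np.set_printoptions(precision=4,suppress=True)
s=r.state();print(R.from_rotvec(s["ee_rot"]).as_matrix())
for n in("top","scene"):
    c=eyes.read_camera(n); p=pts(c,np.ones((384,512),bool))
    def fit(name,q):
        if len(q)<8: print(n,name,len(q));return
        (vx,vy,_,_)=cv2.fitLine(q[:,:2].astype(np.float32),cv2.DIST_HUBER,0,.01,.01).ravel()
        rc=cv2.minAreaRect((q[:,:2]*1000).astype(np.float32))
        print(n,name,len(q),"med",np.median(q,0),"dir deg",np.degrees(np.arctan2(vy,vx))," rect",np.round(rc[0],1),np.round(rc[1],1),round(rc[2],1), "x",q[:,0].min(),q[:,0].max())
    for nm,y in(("blue",.26),("orange",.305),("grey",.35)):
        q=p[(abs(p[:,1]-y)<.018)&(p[:,2]>.128)&(p[:,2]<.142)&(p[:,0]>.36)&(p[:,0]<.53)];fit(nm,q)
    st=(p[:,1]>-.03)&(p[:,1]<.2)&(p[:,0]>.38)&(p[:,0]<.54)
    for nm,a,b in(("board",.110,.119),("lips",.045,.066),("base",.009,.02),("clips",.135,.18)):
        fit(nm,p[st&(p[:,2]>a)&(p[:,2]<b)])
    q=p[(p[:,1]>.22)&(p[:,1]<.4)&(p[:,0]>.35)&(p[:,0]<.55)&(p[:,2]>.078)&(p[:,2]<.09)];fit("rackwalls",q)
    img=c["img"]; 
    cv2.imwrite(f"pics/z{n}.png",cv2.resize(img[150:290,150:390] if n=="top" else img[140:290,170:370],None,fx=3,fy=3,interpolation=2))
```

```text
[[-0.9699  0.2434 -0.    ]
 [ 0.2434  0.9699  0.    ]
 [ 0.      0.     -1.    ]]
top blue 254 med [0.4419 0.2596 0.134 ] dir deg -1.1516839  rect [443.7 259.9] [  8.3 129.5] 88.8 x 0.3789104414884167 0.5083836536937834
top orange 263 med [0.4432 0.3044 0.1338] dir deg -1.0874945  rect [444.8 304.9] [  8.3 129.7] 88.7 x 0.37998079309185356 0.5096398370089216
top grey 264 med [0.4438 0.3493 0.134 ] dir deg -0.74745655  rect [445.8 349.6] [  8.6 129.9] 88.9 x 0.3808734162227254 0.5108662137711071
top board 312 med [0.4587 0.0802 0.1139] dir deg -88.49201  rect [465.   82.7] [ 25.4 134.3] 3.3 x 0.45312302089126755 0.4800540163414918
top lips 280 med [0.44   0.0823 0.056 ] dir deg -87.31309  rect [462.4  83.8] [ 68.7 150.1] 4.0 x 0.42847569879268443 0.4988341470639327
top base 1789 med [0.4346 0.0807 0.014 ] dir deg -88.10057  rect [457.3  81.9] [ 95.  195.9] 0.8 x 0.4084849591375549 0.5053724481065929
top clips 649 med [0.4633 0.0399 0.1481] dir deg -89.406425  rect [461.  82.] [ 42.4 189.3] 0.7 x 0.4388106303425775 0.48304838504654785
top rackwalls 1161 med [0.3893 0.2998 0.0841] dir d
[... 512 characters left out ...]

scene board 244 med [0.4571 0.0878 0.1143] dir deg -89.293495  rect [465.2  82.9] [ 29.3 139.9] 1.2 x 0.44942072620323337 0.4807618409582287
scene lips 496 med [0.4523 0.0922 0.0542] dir deg -88.983665  rect [442.   82.4] [151.6  34.9] 88.1 x 0.4261730549591948 0.4615862148415615
scene base 881 med [0.4268 0.1038 0.0149] dir deg 87.26724  rect [455.1  82.7] [ 96.7 196.1] 1.6 x 0.4047447111648028 0.5024119670898352
scene clips 312 med [0.4596 0.0428 0.1498] dir deg -88.96114  rect [458.6  82.8] [ 42.4 188.1] 0.8 x 0.4360496074101825 0.4804054662219446
scene rackwalls 614 med [0.3733 0.307  0.0846] dir deg -87.89395  rect [398.9 306. ] [ 72.8 135.9] 0.2 x 0.3625140420609786 0.4354134361358428
```

Picture a (scene): the gripper hangs at left over the bench. The rack is around (227,245), with the orange plate at about (220,206) between grey and blue, and the stand is around (296,195) with its red clips raised. Picture b (top): the rack's slots run left to right as grey (188), orange (210), blue (231). The stand is at (312,210), with the clips at columns 285 and 355.

```bash
cat >> h.py <<'E'
from scipy.spatial.transform import Rotation as R
def go(p,yaw):  # tool y direction angle in world deg -> turn, shift in tool axes
    s=r.state(); M=R.from_rotvec(s["ee_rot"]).as_matrix()
    a=np.radians(yaw); y=np.array([np.cos(a),np.sin(a),0]); z=np.array([0,0,-1.]); T=np.stack([np.cross(y,z),y,z],1)
    print("t",round(s["time"],2),"turn",np.round(np.degrees(R.from_matrix(M.T@T).as_rotvec()),1),"shift",np.round(M.T@(np.array(p)-s["eef_pos"]),4),"F",np.round(s["contact_force"],1),"pos",np.round(s["eef_pos"],4),"w",round(s["gripper_width"],4),"g",np.round(s["grasp_force"],1))
E
python3 - <<'E'
from h import *
go([.4437,.3047,.21],88.9)
E
```

```text
t 0.9 turn [  0.  -0. -13.] shift [-0.3562 -0.2215  0.0308] F [-0.4  0.3  0. ] pos [0.1521 0.6062 0.2408] w 0.0916 g 0.0
```

View pics/zscene.png

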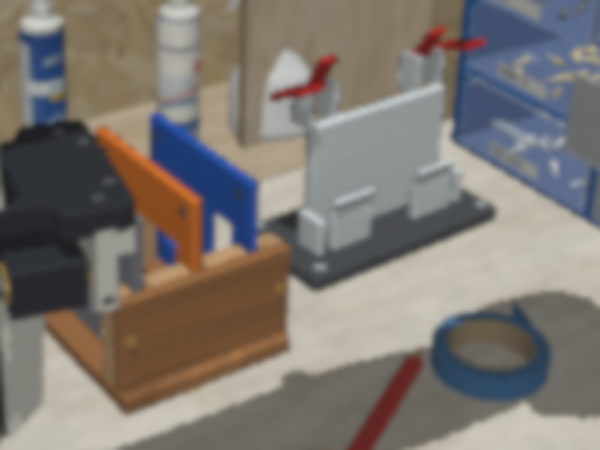

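The crop shows the orange plate's near end at (180,215), clear between grey and blue. The stand's channel is empty and both clips are raised.

```bash
python3 -m crank '[[[0,0,-2,-0.045,-0.028,0,80],[0,0,-4,-0.095,-0.059,0,60],[0,0,-6,-0.145,-0.09,0,40],[0,0,-8,-0.195,-0.121,0,28],[0,0,-10,-0.245,-0.152,0,28],[0,0,-12,-0.295,-0.183,0,28],[0,0,-13,-0.335,-0.208,0,28],[0,0,-13,-0.356,-0.2215,0,28]]]'
python3 - <<'E'
from h import *
go([.4437,.3047,.21],88.9)
E
```

```text
time: 1.9
eef_pos: [0.4456, 0.3021, 0.241]
ee_rot: [0.035, 3.14, -0.001]
contact_force: [0.0, 0.8, 1.1]
gripper_width: 0.0262
grasp_force: 0.0
t 1.9 turn [-0.   0.1 -0.2] shift [0.0019 0.0026 0.031 ] F [0.  0.8 1.1] pos [0.4456 0.3021 0.241 ] w 0.0262 g 0.0
```

```bash
python3 -m crank '[[[0,0,0,0,0,0,28],[0,0,0,0,0,0.04,28],[0,0,0,0,0,0.075,28],[0,0,0,0,0,0.075,28]]]'
python3 - <<'E'
from h import *
go([.4437,.3047,.1325],88.9)
c=eyes.read_camera("scene"); cv2.imwrite("pics/c.png",cv2.resize(c["img"][130:280,150:350],None,fx=4,fy=4,interpolation=2))
E
```

```text
time: 2.4
eef_pos: [0.4411, 0.3048, 0.1638]
ee_rot: [-0.027, -3.137, 0.004]
contact_force: [-0.3, -0.1, 0.1]
gripper_width: 0.0257
grasp_force: 0.0
t 2.4 turn [-0.2 -0.2  0.1] shift [-0.0027 -0.      0.0313] F [-0.3 -0.1  0.1] pos [0.4411 0.3048 0.1638] w 0.0257 g 0.0
```

View pics/c.png

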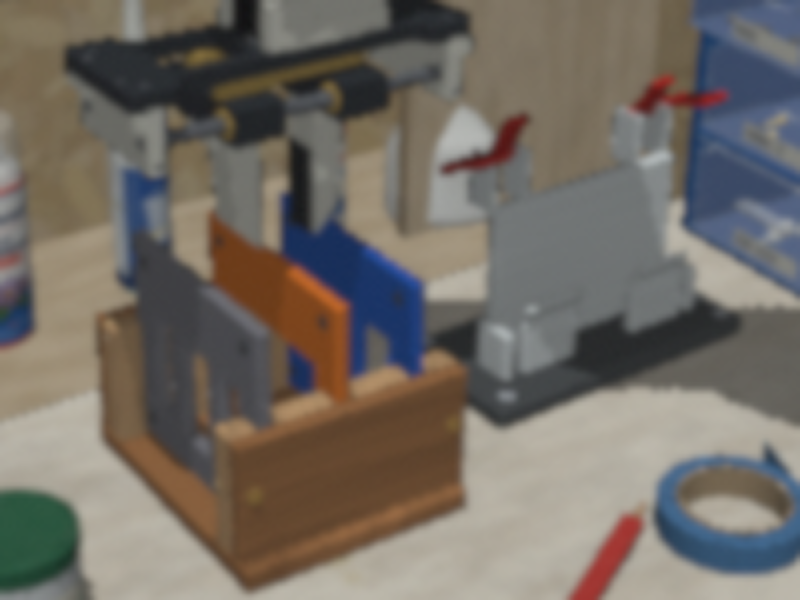

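The crop shows the two fingers, at about (240,195) and (315,180), straddling the orange plate's top edge and clear of grey and blue. Next I descend, grip and lift.

```bash
python3 -m crank '[[[0,0,0,-0.002,0,0.016,28],[0,0,0,-0.002,0,0.0315,28],[0,0,0,-0.002,0,0.0315,28],[0,0,0,-0.002,0,0.0315,0],[0,0,0,-0.002,0,0.0315,0],[0,0,0,-0.002,0,0.0315,0],[0,0,0,-0.002,0,0.0315,0]]]' 25
python3 - <<'E'
from h import *
go([.4437,.3047,.1325],88.9)
E
```

```text
time: 3.32
eef_pos: [0.4457, 0.3048, 0.1346]
ee_rot: [0.03, 3.141, 0.001]
contact_force: [0.4, 0.1, 3.4]
gripper_width: 0.0078
grasp_force: 25.0
t 3.33 turn [0. 0. 0.] shift [ 0.002  -0.0001  0.0021] F [0.4 0.1 3.4] pos [0.4457 0.3048 0.1346] w 0.0078 g 25.0
```

```bash
python3 -m crank '[[[0,0,0,0,0,-0.015,0],[0,0,0,0,0,-0.035,0],[0,0,0,0,0,-0.06,0],[0,0,0,0,0,-0.085,0],[0,0,0,0,0,-0.115,0],[0,0,0,0,0,-0.145,0],[0,0,0,0,0,-0.175,0],[0,0,0,0,0,-0.185,0]]]'
python3 - <<'E'
from h import *
go([.446,.083,.32],0.9)
c=eyes.read_camera("scene"); cv2.imwrite("pics/d.png",cv2.resize(c["img"][90:280,150:350],None,fx=3,fy=3,interpolation=2))
E
```

```text
time: 4.32
eef_pos: [0.4459, 0.305, 0.3216]
ee_rot: [0.03, 3.139, 0.004]
contact_force: [0.8, -0.8, -1.5]
gripper_width: 0.0077
grasp_force: 25.0
t 4.33 turn [ 0.2  0.  88. ] shift [-0.0043 -0.222   0.0011] F [ 0.8 -0.8 -1.5] pos [0.4459 0.305  0.3216] w 0.0077 g 25.0
```

View pics/d.png

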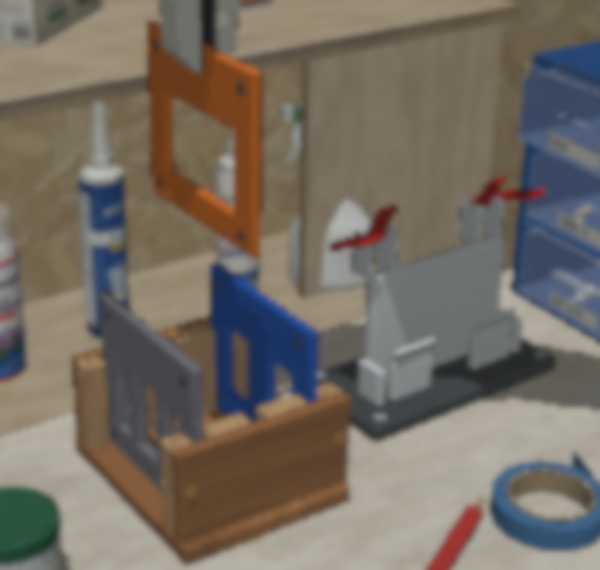

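The plate hangs at (205,140) in the crop, fully out of the rack, with blue and grey still in their slots. Before turning I check how far the shelves reach.

Run:
```python
from h import *
c=eyes.read_camera("top"); p=pts(c,np.ones((384,512),bool))
for a,b in((.15,.25),(.25,.35),(.35,.5),(.5,.7)):
    for y0,y1 in((-.25,-.1),(-.1,0),(0,.1),(.1,.2),(.2,.35)):
        q=p[(p[:,2]>a)&(p[:,2]<b)&(p[:,1]>y0)&(p[:,1]<y1)&(p[:,0]>.47)]
        print(a,y0,len(q), np.percentile(q[:,0],[0,2,10]) if len(q) else "")
q=p[(p[:,2]>.1)&(p[:,1]<-.03)&(p[:,1]>-.3)]; print(np.percentile(q[:,1],[90,99,100]),q[:,2].max())
```

```text
0.15 -0.25 5636 [0.47005644 0.47267764 0.48290937]
0.15 -0.1 2786 [0.47012348 0.47355781 0.48851023]
0.15 0 1589 [0.82944199 0.83130255 0.83276184]
0.15 0.1 1464 [0.82895741 0.83108433 0.83249024]
0.15 0.2 1934 [0.82875622 0.83104653 0.83245739]
0.25 -0.25 0 
0.25 -0.1 0 
0.25 0 0 
0.25 0.1 0 
0.25 0.2 0 
0.35 -0.25 0 
0.35 -0.1 0 
0.35 0 0 
0.35 0.1 0 
0.35 0.2 0 
0.5 -0.25 0 
0.5 -0.1 0 
0.5 0 0 
0.5 0.1 0 
0.5 0.2 0 
[-0.07921306 -0.04480155 -0.03001375] 0.2341512869009117
```

```bash
python3 -m crank '[[[0,0,9,0,-0.015,0,0],[0,0,18,0,-0.04,0,0],[0,0,27,0,-0.07,0,0],[0,0,36,0,-0.1,0,0],[0,0,45,-0.001,-0.13,0,0],[0,0,54,-0.002,-0.16,0,0],[0,0,63,-0.003,-0.185,0,0],[0,0,72,-0.004,-0.205,0,0]]]'
python3 - <<'E'
from h import *
go([.446,.083,.32],0.9)
E
```

```text
time: 5.42
eef_pos: [0.4448, 0.0983, 0.318]
ee_rot: [-1.878, -2.518, 0.003]
contact_force: [0.5, -0.5, -0.9]
gripper_width: 0.0077
grasp_force: 25.0
t 5.42 turn [-0.1  0.  15.7] shift [-0.015  -0.0032 -0.002 ] F [ 0.5 -0.5 -0.9] pos [0.4448 0.0983 0.318 ] w 0.0077 g 25.0
```

```bash
python3 -m crank '[[[0,0,6,-0.006,-0.001,0,0],[0,0,12,-0.012,-0.002,0,0],[0,0,15.7,-0.015,-0.003,0,0],[0,0,15.7,-0.015,-0.003,0,0],[0,0,15.7,-0.015,-0.003,0,0]]]'
python3 - <<'E'
from h import *
np.set_printoptions(precision=4,suppress=True)
go([.446,.083,.32],0.9)
for n in("scene","top"):
    c=eyes.read_camera(n); p=pts(c,np.ones((384,512),bool))
    h=cv2.cvtColor(c["img"],cv2.COLOR_BGR2HSV).reshape(-1,3)
    m=(c["range_z"]>0)
    hv=cv2.cvtColor(c["img"],cv2.COLOR_BGR2HSV)[m]  # same order as pts
    o=(hv[:,0]>5)&(hv[:,0]<20)&(hv[:,1]>150)&(p[:,2]>.19)&(p[:,2]<.34)&(abs(p[:,0]-.446)<.05)
    q=p[o]; print(n,"orange",len(q),q.min(0),q.max(0))
    f=q[(abs(q[:,0]-np.median(q[:,0]))<.004)]
    l=cv2.fitLine(f[:,:2].astype(np.float32),cv2.DIST_HUBER,0,.01,.01).ravel(); print("face med",np.median(f,0),"dir",np.degrees(np.arctan2(l[1],l[0])))
    l=cv2.fitLine(np.ascontiguousarray(f[:,[0,2]]).astype(np.float32),cv2.DIST_HUBER,0,.01,.01).ravel(); print("tilt",np.degrees(np.arctan2(l[1],l[0])))
    # end stops/board front face, lips
    st=(p[:,1]>.01)&(p[:,1]<.155)&(p[:,0]>.4)&(p[:,0]<.5)
    for nm,a,b in(("boardface",.07,.108),("boardtop",.111,.118),("liptop",.052,.064),("lipface",.02,.045),("floor",.01,.02)):
        g=p[st&(p[:,2]>a)&(p[:,2]<b)]
        print(nm,len(g),np.percentile(g[:,0],[0,10,50,90,100]) if len(g)>3 else "", g[:,1].min() if len(g) else "", g[:,1].max() if len(g) else "")
    if n=="scene": cv2.imwrite("pics/e.png",cv2.resize(c["img"][60:240,220:420],None,fx=3,fy=3,interpolation=2))
E
```

```text
time: 6.05
eef_pos: [0.4467, 0.0846, 0.3186]
ee_rot: [-2.195, -2.246, 0.002]
contact_force: [-0.0, -0.7, -1.1]
gripper_width: 0.0079
grasp_force: 25.0
t 6.05 turn [-0.1  0.   0.4] shift [-0.0015 -0.0007 -0.0014] F [-0.  -0.7 -1.1] pos [0.4467 0.0846 0.3186] w 0.0079 g 25.0
scene orange 1433 [0.4371 0.0208 0.2014] [0.4504 0.1522 0.3198]
face med [0.4418 0.1008 0.2776] dir -88.93609
tilt 89.90852
boardface 635 [0.449  0.4514 0.4532 0.4553 0.4614] 0.011038188573326835 0.15209227885894894
boardtop 212 [0.4498 0.4527 0.4567 0.4731 0.4825] 0.01265718595942067 0.15200882427809614
liptop 268 [0.4266 0.4294 0.4523 0.4546 0.459 ] 0.011277175055058541 0.15106015674369633
lipface 432 [0.4288 0.4308 0.4337 0.4541 0.4628] 0.010095790983924546 0.1547010554233541
floor 586 [0.4065 0.4098 0.425  0.4554 0.4989] 0.0102078061583053 0.15491739945695815
top orange 358 [0.4411 0.0944 0.2138] [0.45   0.1513 0.3213]
face med [0.4422 0.1338 0.2886] dir -88.260666
tilt 89.540634
boardface 126 [0.4527 0.4531 0.4538 0.4544 0.4835] 0.07556379566627049 0.1509925265142784
boardtop 100 [0.4532 0.454  0.4565 0.4591 0.4608] 0.0799210611530719 0.1494859593978005
liptop 85 [0.4293 0.4303 0.4349 0.454  0.4546] 0.07201519267425592 0.14985398590343602
lipface 111 [0.4318 0.4324 0.4534 0.4544 0.4605] 0.06860649535190527 0.1549883935216376
floor 621 [0.409  0.4137 0.4297 0.4524 0.4991] 0.06556740483743981 0.15499002913958998
```

View pics/e.png

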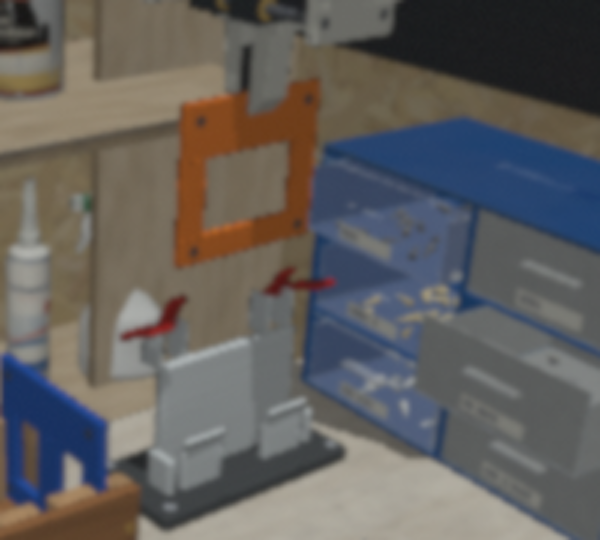

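Run:
```python
from h import *
c=eyes.read_camera("scene"); p=pts(c,np.ones((384,512),bool))
def f(q,nm):
    for _ in range(3):
        k=np.polyfit(q[:,1],q[:,0],1); d=q[:,0]-np.polyval(k,q[:,1]); q=q[abs(d)<max(2*d.std(),.001)]
    print(nm,len(q),"yaw",-np.degrees(np.arctan(k[0])),"x at y=.083",np.polyval(k,.083),d.std())
b=p[(p[:,1]>.02)&(p[:,1]<.145)&(p[:,0]>.44)&(p[:,0]<.47)]
f(b[(b[:,2]>.07)&(b[:,2]<.108)],"board")
o=p[(p[:,1]>.02)&(p[:,1]<.155)&(p[:,0]>.43)&(p[:,0]<.46)&(p[:,2]>.205)&(p[:,2]<.29)]; f(o,"plate"); f(o[o[:,2]<.23],"plate low")
f(o[o[:,2]>.26],"plate high")
```

```text
board 496 yaw 0.9410833770501306 x at y=.083 0.45312756373015767 0.0010975676158220414
plate 899 yaw 1.3218407744739413 x at y=.083 0.44225457232253823 0.0011834564165110737
plate low 354 yaw 1.3745503326418171 x at y=.083 0.4421957535016944 0.0011914157213072664
plate high 345 yaw 1.3632526310708666 x at y=.083 0.4422624049940917 0.0011295615691502303
```

The crop shows the plate upright above the stand, its lower edge at (245,240) and both red clips still up. I need about -4 mm along y and under 1 mm along x. I'll correct that and come down to just above the lips.

```bash
python3 -m crank '[[[0,0,0.4,-0.004,0.0005,0,0],[0,0,0.4,-0.004,0.0005,0.025,0],[0,0,0.4,-0.004,0.0005,0.055,0],[0,0,0.4,-0.004,0.0005,0.085,0],[0,0,0.4,-0.004,0.0005,0.11,0],[0,0,0.4,-0.004,0.0005,0.11,0],[0,0,0.4,-0.004,0.0005,0.11,0]]]'
python3 - <<'E'
from h import *
go([.446,.083,.1346],0.9)
c=eyes.read_camera("scene"); p=pts(c,np.ones((384,512),bool))
hv=cv2.cvtColor(c["img"],cv2.COLOR_BGR2HSV)[c["range_z"]>0]
o=p[(hv[:,0]>5)&(hv[:,0]<20)&(hv[:,1]>150)&(abs(p[:,0]-.446)<.03)&(p[:,1]<.17)&(p[:,1]>0)]
print(o.min(0),o.max(0)); o=o[o[:,0]<.448]; k=np.polyfit(o[:,1],o[:,0],1); print(np.polyval(k,.083),-np.degrees(k[0]))
E
```

```text
time: 7.08
eef_pos: [0.4483, 0.0804, 0.2101]
ee_rot: [2.206, 2.236, 0.001]
contact_force: [-0.3, 0.2, -1.1]
gripper_width: 0.0079
grasp_force: 25.0
t 7.08 turn [ 0.1 -0.  -0.1] shift [ 0.0026 -0.0023  0.0755] F [-0.3  0.2 -1.1] pos [0.4483 0.0804 0.2101] w 0.0079 g 25.0
[0.43734262 0.00354328 0.09404082] [0.46845267 0.15653934 0.2119409 ]
0.4437436828486588 0.6772838224724822
```

```bash
cat > m.py <<'E'
from h import *
def f(q,nm):
    for _ in range(3):
        k=np.polyfit(q[:,1],q[:,0],1); d=q[:,0]-np.polyval(k,q[:,1]); q=q[abs(d)<max(2*d.std(),.001)]
    print(nm,len(q),"yaw",round(-np.degrees(np.arctan(k[0])),2),"x at .083",round(np.polyval(k,.083),4))
def rep(lo,hi,bl=.07,bh=.09):
    for _ in range(2):
        c=eyes.read_camera("scene"); p=pts(c,np.ones((384,512),bool))
        hv=cv2.cvtColor(c["img"],cv2.COLOR_BGR2HSV)[c["range_z"]>0]
        b=p[(p[:,1]>.02)&(p[:,1]<.145)&(p[:,0]>.445)&(p[:,0]<.465)&(p[:,2]>bl)&(p[:,2]<bh)]
        if len(b)>20: f(b,"board")
        m=(hv[:,0]>5)&(hv[:,0]<20)&(hv[:,1]>150)&(p[:,1]<.16)&(p[:,1]>0)&(abs(p[:,0]-.445)<.012)
        o=p[m&(p[:,2]>lo)&(p[:,2]<hi)]; f(o,"plate"); print("y",np.percentile(o[:,1],[.5,99.5]),"z",np.percentile(p[m,2],[1,99]))
    go([.446,.083,.1346],0.9); return c
E
python3 -c "
from m import *
rep(.11,.18)"
```

```text
board 191 yaw 1.04 x at .083 0.4531
plate 492 yaw 0.8 x at .083 0.4439
y [0.01648332 0.14790043] z [0.09561511 0.21092818]
board 186 yaw 1.38 x at .083 0.4531
plate 503 yaw 0.66 x at .083 0.4438
y [0.0170873  0.14756687] z [0.09554436 0.2108977 ]
t 7.22 turn [ 0.1 -0.  -0.1] shift [ 0.0024 -0.0025  0.0757] F [-0.3 -0.6 -0.9] pos [0.4484 0.0806 0.2103] w 0.0076 g 25.0
```

```bash
python3 -m crank '[[[0,0,-0.3,0,-0.0012,0,0],[0,0,-0.3,0,-0.0012,0.006,0],[0,0,-0.3,0,-0.0012,0.014,0],[0,0,-0.3,0,-0.0012,0.022,0],[0,0,-0.3,0,-0.0012,0.03,0],[0,0,-0.3,0,-0.0012,0.03,0]]]'
python3 -c "
from m import *
rep(.118,.15,.07,.075)"
```

```text
time: 7.98
eef_pos: [0.446, 0.0802, 0.1784]
ee_rot: [-2.199, -2.242, 0.002]
contact_force: [-0.4, 0.1, -0.7]
gripper_width: 0.0079
grasp_force: 25.0
plate 251 yaw 0.95 x at .083 0.4412
y [0.01920435 0.14691587] z [0.06327199 0.17888923]
plate 248 yaw 0.94 x at .083 0.4415
y [0.02045502 0.1474209 ] z [0.06424515 0.17951043]
t 8.07 turn [-0.   0.   0.2] shift [ 0.0026 -0.0004  0.0446] F [ 0.8 -0.4 -0.9] pos [0.4465 0.0804 0.1792] w 0.008 g 25.0
```

```bash
python3 -m crank '[[[0,0,0,0,0.0008,0,0],[0,0,0,0,0.0008,0.005,0],[0,0,0,0,0.0008,0.01,0],[0,0,0,0,0.0008,0.015,0],[0,0,0,0,0.0008,0.015,0]]]'
python3 -c "
from m import *
rep(.118,.15,.07,.075)"
```

```text
time: 8.7
eef_pos: [0.4469, 0.0804, 0.1637]
ee_rot: [-2.199, -2.243, 0.001]
contact_force: [-0.2, 0.2, -1.2]
gripper_width: 0.0077
grasp_force: 25.0
board 37 yaw 1.56 x at .083 0.4532
plate 382 yaw 1.26 x at .083 0.4421
y [0.01877955 0.14639331] z [0.05136721 0.16451044]
board 49 yaw 0.38 x at .083 0.4533
plate 368 yaw 0.97 x at .083 0.4423
y [0.01867627 0.1466865 ] z [0.05152099 0.16487671]
t 8.8 turn [-0.   0.   0.2] shift [ 0.0026 -0.0012  0.0296] F [-0.  -1.3 -1.2] pos [0.4473 0.0804 0.1642] w 0.0079 g 25.0
```

Gap is 10.9 mm, so it is centred. Down to about 4 mm above the floor.

```bash
python3 -m crank '[[[0,0,0,0,0,0.006,0],[0,0,0,0,0,0.012,0],[0,0,0,0,0,0.018,0],[0,0,0,0,0,0.024,0],[0,0,0,0,0,0.024,0]]]'
python3 -c "
from m import *
rep(.118,.138,.07,.075)"
```

```text
time: 9.43
eef_pos: [0.4469, 0.0803, 0.1397]
ee_rot: [-2.199, -2.243, 0.002]
contact_force: [-0.3, 0.3, -0.2]
gripper_width: 0.0078
grasp_force: 25.0
board 46 yaw 1.86 x at .083 0.4532
plate 212 yaw 0.9 x at .083 0.4422
y [0.02215334 0.1452555 ] z [0.02432056 0.14027199]
board 50 yaw 1.08 x at .083 0.4531
plate 210 yaw 1.12 x at .083 0.4423
y [0.02091575 0.14640248] z [0.02415787 0.14092134]
t 9.53 turn [-0.   0.   0.2] shift [ 0.0026 -0.0013  0.0056] F [ 0.3 -0.8 -1.5] pos [0.4473 0.0804 0.1402] w 0.0078 g 25.0
```

```bash
python3 -m crank '[[[0,0,0,0,0,0.002,0],[0,0,0,0,0,0.0035,0],[0,0,0,0,0,0.0045,0],[0,0,0,0,0,0.0052,0],[0,0,0,0,0,0.0052,0]]]'
```

```text
time: 10.15
eef_pos: [0.4473, 0.0804, 0.135]
ee_rot: [-2.2, -2.243, 0.0]
contact_force: [-0.5, 0.3, -0.9]
gripper_width: 0.0081
grasp_force: 25.0
```

```bash
python3 -m crank '[[[0,0,0,0,0,0.0007,0],[0,0,0,0,0,0.0014,0],[0,0,0,0,0,0.0014,0]]]'; python3 -m crank '[[[0,0,0,0,0,0.0007,0],[0,0,0,0,0,0.001,0],[0,0,0,0,0,0.001,0]]]'
```

```text
time: 10.52
eef_pos: [0.4482, 0.0805, 0.1346]
ee_rot: [2.199, 2.242, 0.003]
contact_force: [-1.5, -1.2, 12.5]
gripper_width: 0.0074
grasp_force: 25.1
time: 10.9
eef_pos: [0.4493, 0.0806, 0.1345]
ee_rot: [2.199, 2.241, 0.006]
contact_force: [-3.2, -1.4, 22.9]
gripper_width: 0.0075
grasp_force: 25.2
```

Contact at the expected height, so the plate is seated. I ease off, open gently and rise.

```bash
python3 -m crank '[[[0,0,0,0,0,-0.0015,0],[0,0,0,0,0,-0.0015,0],[0,0,0,0,0,-0.0015,12],[0,0,0,0,0,-0.0015,20],[0,0,0,0,0,-0.0015,28],[0,0,0,0,0,-0.0015,28]]]'; python3 -m crank '[[[0,0,0,0,0,-0.01,28],[0,0,0,0,0,-0.03,28],[0,0,0,0,0,-0.07,40],[0,0,0,0,0,-0.11,60],[0,0,0,0,0,-0.13,100],[0,0,0,0,0,-0.13,100]]]'
python3 - <<'E'
from m import *
c=rep(.118,.138,.07,.075)
cv2.imwrite("pics/f.png",cv2.resize(c["img"][60:240,220:420],None,fx=3,fy=3,interpolation=2))
for n in("clip_left_paddle","clip_right_paddle"):
  for cc in (c,eyes.read_camera("top")):
    for d in eyes.trace(n,cc)[:1]:
        p=pts(cc,d["region"]); print(n,round(d["p"],2),np.percentile(p,[2,98],axis=0))
E
```

```text
time: 11.65
eef_pos: [0.4472, 0.0804, 0.134]
ee_rot: [-2.2, -2.243, 0.0]
contact_force: [-0.5, 0.3, 0.0]
gripper_width: 0.0251
grasp_force: 0.0
time: 12.4
eef_pos: [0.4481, 0.0806, 0.2659]
ee_rot: [2.199, 2.242, 0.005]
contact_force: [0.6, -0.1, -0.7]
gripper_width: 0.0614
grasp_force: 0.0
board 45 yaw 0.45 x at .083 0.453
plate 276 yaw 0.89 x at .083 0.4427
y [0.02043256 0.14716921] z [0.02078915 0.13606205]
board 44 yaw 1.24 x at .083 0.453
plate 265 yaw 1.19 x at .083 0.442
y [0.02151774 0.14610634] z [0.0210436  0.13573159]
t 12.5 turn [-0.  -0.   0.2] shift [ 0.0026 -0.0009  0.1293] F [-0.4  0.6 -0.6] pos [0.447  0.0804 0.2639] w 0.0692 g 0.0
clip_left_paddle 0.68 [[4.40109125e-01 1.24685671e-01 3.51763881e-04]
 [5.09730093e-01 1.76064150e-01 1.67830929e-01]]
clip_right_paddle 0.61 [[ 0.40810926 -0.03633283 -0.00065902]
 [ 0.49867323  0.17527902  0.15774529]]
```

View pics/f.png

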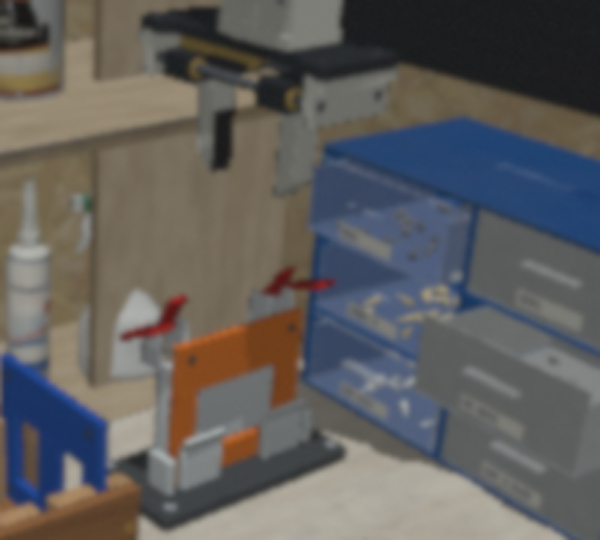

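The plate stands upright in the channel at (235,390) in the crop, free of the gripper, with both clips still up. Next, the left paddle: I'll press it with the one finger on the +x side, gripper fully open.

```bash
python3 -m crank '[[[0,0,0.2,0.025,-0.02,0,100],[0,0,0.2,0.055,-0.04,0,100],[0,0,0.2,0.086,-0.063,0,100],[0,0,0.2,0.086,-0.063,0.03,100],[0,0,0.2,0.086,-0.063,0.058,100],[0,0,0.2,0.086,-0.063,0.075,100],[0,0,0.2,0.086,-0.063,0.075,100]]]'
python3 - <<'E'
from m import *
go([.384,.166,.174],.9)
c=eyes.read_camera("scene")
cv2.imwrite("pics/g.png",cv2.resize(c["img"][90:230,190:350],None,fx=4,fy=4,interpolation=2))
p=pts(c,np.ones((384,512),bool))
q=p[(abs(p[:,1]-.166)<.03)&(p[:,2]>.155)&(p[:,2]<.215)&(p[:,0]>.30)&(p[:,0]<.5)]
for z in(.16,.165,.17,.175,.185,.2): 
    k=q[abs(q[:,2]-z)<.003]; print(z,len(k),k.min(0) if len(k) else "",k.max(0) if len(k) else "")
E
```

```text
time: 13.68
eef_pos: [0.3818, 0.1647, 0.1881]
ee_rot: [-2.204, -2.239, 0.005]
contact_force: [-0.4, -0.3, 0.3]
gripper_width: 0.0918
grasp_force: 0.0
t 13.68 turn [-0.1  0.1  0. ] shift [0.0013 0.0023 0.0141] F [-0.4 -0.3  0.3] pos [0.3818 0.1647 0.1881] w 0.0918 g 0.0
0.16 12 [0.43687052 0.15578549 0.1570003 ] [0.44379817 0.17558567 0.15967452]
0.165 0  
0.17 0  
0.175 23 [0.32786107 0.1562443  0.17342215] [0.43256545 0.17641515 0.17784394]
0.185 56 [0.31811489 0.15409638 0.18200903] [0.44452615 0.17685182 0.1879821 ]
0.2 75 [0.31627825 0.15101356 0.19714264] [0.44445633 0.17621182 0.20296593]
```

View pics/g.png

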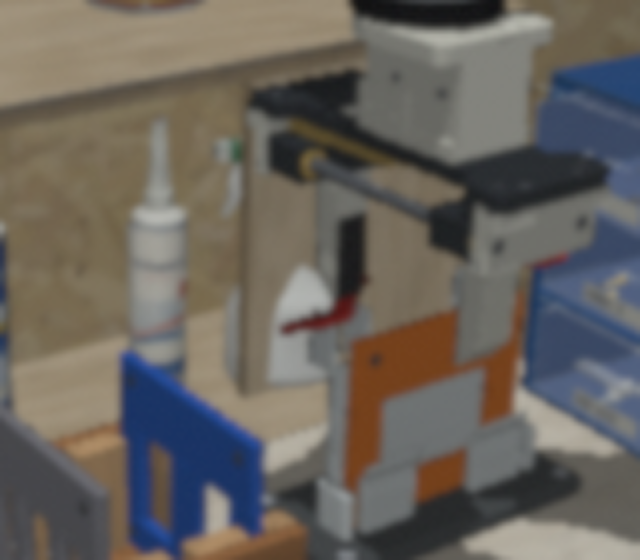

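The crop shows the +x finger, around (350,250), right above the left paddle at (310,325). The other finger is in front, clear of the plate. I'll shift 4 mm further over the paddle and press.

```bash
python3 -m crank '[[[0,0,0,0.001,0.004,0,100],[0,0,0,0.001,0.004,0.008,100],[0,0,0,0.001,0.004,0.014,100],[0,0,0,0.001,0.004,0.02,100],[0,0,0,0.001,0.004,0.026,100],[0,0,0,0.001,0.004,0.032,100]]]';python3 -m crank '[[[0,0,0,0,0,0.003,100],[0,0,0,0,0,0.006,100],[0,0,0,0,0,0.009,100],[0,0,0,0,0,0.009,100]]]'
```

```text
time: 14.48
eef_pos: [0.3831, 0.1661, 0.1559]
ee_rot: [-2.2, -2.238, 0.009]
contact_force: [-13.0, 2.0, 3.9]
gripper_width: 0.092
grasp_force: 6.2
time: 14.98
eef_pos: [0.3847, 0.1659, 0.1472]
ee_rot: [-2.202, -2.238, 0.005]
contact_force: [-5.0, -0.4, 0.7]
gripper_width: 0.0917
grasp_force: 2.0
```

Run:
```python
from m import *
go([.384,.166,.174],.9)
c=eyes.read_camera("scene")
cv2.imwrite("pics/i.png",cv2.resize(c["img"][130:200,220:310],None,fx=7,fy=7,interpolation=2))
p=pts(c,np.ones((384,512),bool))
hv=cv2.cvtColor(c["img"],cv2.COLOR_BGR2HSV)[c["range_z"]>0]
m=(p[:,1]>.12)&(p[:,1]<.19)&(p[:,0]>.42)&(p[:,0]<.5)&(p[:,2]>.1)&(p[:,2]<.2)
red=m&((hv[:,0]<5)|(hv[:,0]>174))&(hv[:,1]>140)
print(np.round(p[red][np.argsort(p[red][:,0])][::4],3))
```

```text
t 14.97 turn [-0.2  0.1  0. ] shift [ 0.0001 -0.0008 -0.0268] F [-5.  -0.4  0.7] pos [0.3847 0.1659 0.1472] w 0.0917 g 2.0
[[0.442 0.142 0.155]
 [0.445 0.136 0.153]
 [0.46  0.171 0.141]
 [0.464 0.169 0.142]
 [0.467 0.169 0.143]]
```

View pics/i.png

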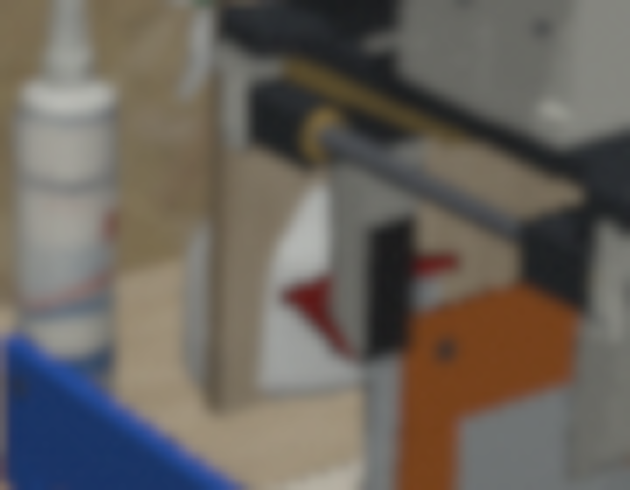

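The crop shows the finger at (370,280) on the left paddle, which now slopes down at (320,310), with the clip's arm at (435,265) nearly level. I keep pressing.

```bash
python3 -m crank '[[[0,0,0,0,0,0.003,100],[0,0,0,0,0,0.006,100],[0,0,0,0,0,0.006,100]]]';python3 -m crank '[[[0,0,0,0,0,0.002,100],[0,0,0,0,0,0.004,100],[0,0,0,0,0,0.004,100]]]'
cat > clip.py <<'E'
from m import *
import sys
def clip(y0,y1):
    for n in("scene","top"):
        c=eyes.read_camera(n); p=pts(c,np.ones((384,512),bool))
        hv=cv2.cvtColor(c["img"],cv2.COLOR_BGR2HSV)[c["range_z"]>0]
        m=(p[:,1]>y0)&(p[:,1]<y1)&(p[:,0]>.42)&(p[:,0]<.5)&(p[:,2]>.1)&(p[:,2]<.2)
        q=p[m&((hv[:,0]<5)|(hv[:,0]>174))&(hv[:,1]>130)]
        if len(q): i=np.argmin(q[:,0]); print(n,len(q),"front pt",np.round(q[i],3),"zmin/max",q[:,2].min(),q[:,2].max())
E
python3 -c "
from clip import *
print('arm');clip(.12,.149);print('paddle');clip(.152,.18)"
```

```text
time: 15.4
eef_pos: [0.387, 0.1662, 0.142]
ee_rot: [2.204, 2.238, 0.001]
contact_force: [-2.6, -0.1, -0.3]
gripper_width: 0.092
grasp_force: 0.8
time: 15.78
eef_pos: [0.3871, 0.1665, 0.1382]
ee_rot: [2.203, 2.239, 0.001]
contact_force: [0.2, -0.3, 0.2]
gripper_width: 0.092
grasp_force: 0.0
arm
scene 16 front pt [0.439 0.14  0.144] zmin/max 0.14298281565301085 0.1476097233006804
paddle
scene 12 front pt [0.433 0.158 0.158] zmin/max 0.1372916929787104 0.1580246255919064
```

```bash
python3 -m crank '[[[0,0,0,0,0,0.002,100],[0,0,0,0,0,0.004,100],[0,0,0,0,0,0.004,100]]]';python3 -m crank '[[[0,0,0,0,0,0.002,100],[0,0,0,0,0,0.004,100],[0,0,0,0,0,0.004,100]]]'
python3 -c "
from clip import *
print('arm');clip(.12,.149);print('paddle');clip(.152,.18)"
```

```text
time: 16.35
eef_pos: [0.3865, 0.1662, 0.1339]
ee_rot: [-2.204, -2.239, 0.0]
contact_force: [-0.8, 0.6, 0.6]
gripper_width: 0.0917
grasp_force: 0.1
time: 16.73
eef_pos: [0.3869, 0.1663, 0.1306]
ee_rot: [2.204, 2.239, 0.001]
contact_force: [-4.4, -1.8, 12.9]
gripper_width: 0.0917
grasp_force: 6.2
arm
scene 20 front pt [0.438 0.141 0.142] zmin/max 0.13981739819285266 0.14338509072671113
paddle
scene 17 front pt [0.43  0.159 0.15 ] zmin/max 0.13460604206123022 0.157187807890024
```

```bash
python3 -m crank '[[[0,0,0,0,0,0.001,100],[0,0,0,0,0,0.001,100]]]'; python3 -m crank '[[[0,0,0,0,0,-0.005,100],[0,0,0,0,0,-0.02,100],[0,0,0,0,0,-0.05,100],[0,0,0,0,0,-0.085,100],[0,0,0,0,0,-0.11,100],[0,0,0,0,0,-0.11,100]]]'
python3 - <<'E'
from clip import *
print('arm');clip(.12,.149);print('paddle');clip(.152,.18)
go([.388,-.002,.25],.9)
c=eyes.read_camera("scene")
cv2.imwrite("pics/j.png",cv2.resize(c["img"][120:230,220:340],None,fx=5,fy=5,interpolation=2))
E
```

```text
time: 17.18
eef_pos: [0.3871, 0.1664, 0.1302]
ee_rot: [2.204, 2.239, 0.003]
contact_force: [-7.2, -2.5, 22.4]
gripper_width: 0.0915
grasp_force: 10.2
time: 17.92
eef_pos: [0.3875, 0.1668, 0.2405]
ee_rot: [2.203, 2.239, 0.005]
contact_force: [-0.9, 0.4, -1.2]
gripper_width: 0.0915
grasp_force: 0.0
arm
scene 37 front pt [0.438 0.141 0.142] zmin/max 0.13961780634801985 0.14516854007273383
paddle
scene 102 front pt [0.44  0.175 0.123] zmin/max 0.12025543250873494 0.1433605043109939
t 18.12 turn [-0.1  0.1  0. ] shift [-0.168  -0.0007 -0.0117] F [ 0.4 -0.3 -0.4] pos [0.386  0.1659 0.2382] w 0.0918 g 0.0
```

View pics/j.png

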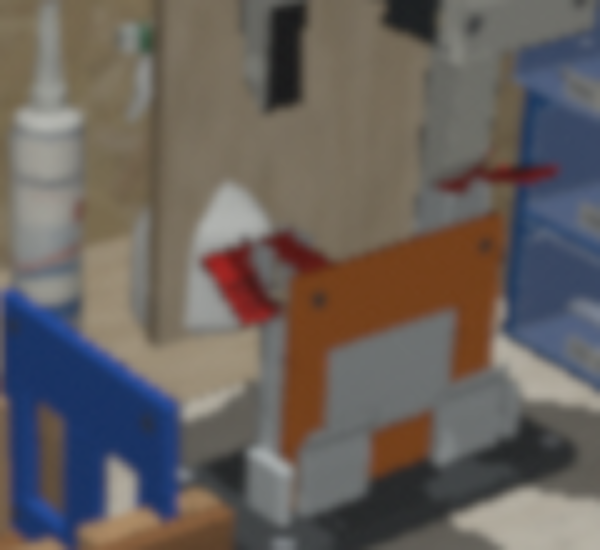

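The left clip is fully down: its paddle slopes down at (240,285) and its arm lies over the plate's left top corner at (290,250). The right clip is still up at (500,178). Before going to the right paddle I check the room beside the open drawer.

Run:
```python
from clip import *
for n in("top","scene"):
    c=eyes.read_camera(n); p=pts(c,np.ones((384,512),bool))
    for x0 in(.2,.26,.3,.33,.36,.4,.44,.48):
        q=p[(p[:,0]>x0)&(p[:,0]<x0+.03)&(p[:,1]<-.022)&(p[:,1]>-.12)&(p[:,2]>.03)]
        if len(q): print(n,x0,len(q),"ymax",np.percentile(q[:,1],99).round(3),"zmax",q[:,2].max().round(3), "z of y>-.05:",q[q[:,1]>-.05][:,2].max(initial=0).round(3))
clip(-.03,.04)
```

```text
top 0.33 95 ymax -0.099 zmax 0.232 z of y>-.05: 0.0
top 0.36 340 ymax -0.077 zmax 0.233 z of y>-.05: 0.0
top 0.4 540 ymax -0.058 zmax 0.234 z of y>-.05: 0.0
top 0.44 692 ymax -0.058 zmax 0.233 z of y>-.05: 0.202
top 0.48 672 ymax -0.062 zmax 0.232 z of y>-.05: 0.0
scene 0.2 1473 ymax -0.022 zmax 0.232 z of y>-.05: 0.151
scene 0.26 899 ymax -0.023 zmax 0.231 z of y>-.05: 0.15
scene 0.3 807 ymax -0.026 zmax 0.231 z of y>-.05: 0.15
scene 0.33 885 ymax -0.028 zmax 0.231 z of y>-.05: 0.151
scene 0.36 524 ymax -0.031 zmax 0.232 z of y>-.05: 0.149
scene 0.4 258 ymax -0.058 zmax 0.231 z of y>-.05: 0.0
scene 0.44 341 ymax -0.058 zmax 0.232 z of y>-.05: 0.203
scene 0.48 175 ymax -0.061 zmax 0.232 z of y>-.05: 0.0
scene 23 front pt [ 0.44  -0.004  0.154] zmin/max 0.14457697201322778 0.15592415309672153
```

The drawer's top is at 0.15 m and the cabinet's face at y = -0.058, so there is room. Same press on the right.

```bash
python3 -m crank '[[[0,0,0,-0.04,0,0,100],[0,0,0,-0.09,0,0,100],[0,0,0,-0.14,0,0,100],[0,0,0,-0.167,0.001,0,100],[0,0,0,-0.167,0.001,0.02,100],[0,0,0,-0.167,0.001,0.045,100],[0,0,0,-0.167,0.001,0.052,100],[0,0,0,-0.167,0.001,0.052,100]]]'
python3 - <<'E'
from h import *
go([.390,-.001,.174],.9)
E
```

```text
time: 19.38
eef_pos: [0.3901, -0.0007, 0.1871]
ee_rot: [-2.204, -2.239, 0.001]
contact_force: [0.4, 0.7, -0.0]
gripper_width: 0.0919
grasp_force: 0.0
t 19.38 turn [-0.1  0.   0. ] shift [-0.0002 -0.0001  0.0131] F [ 0.4  0.7 -0. ] pos [ 0.3901 -0.0007  0.1871] w 0.0919 g 0.0
```

```bash
python3 -m crank '[[[0,0,0,0,0,0.006,100],[0,0,0,0,0,0.012,100],[0,0,0,0,0,0.018,100],[0,0,0,0,0,0.024,100],[0,0,0,0,0,0.03,100],[0,0,0,0,0,0.036,100],[0,0,0,0,0,0.036,100]]]';python3 -m crank '[[[0,0,0,0,0,0.004,100],[0,0,0,0,0,0.008,100],[0,0,0,0,0,0.012,100],[0,0,0,0,0,0.015,100],[0,0,0,0,0,0.015,100]]]'
```

```text
time: 20.25
eef_pos: [0.3882, -0.0008, 0.15]
ee_rot: [-2.202, -2.237, 0.005]
contact_force: [-4.4, -0.4, 0.1]
gripper_width: 0.0917
grasp_force: 1.9
time: 20.88
eef_pos: [0.3909, -0.0007, 0.1362]
ee_rot: [2.203, 2.238, 0.001]
contact_force: [-0.4, 0.1, 0.5]
gripper_width: 0.0922
grasp_force: 0.0
```

```bash
python3 -m crank '[[[0,0,0,0,0,0.002,100],[0,0,0,0,0,0.004,100],[0,0,0,0,0,0.006,100],[0,0,0,0,0,0.006,100]]]'
```

```text
time: 21.38
eef_pos: [0.3911, -0.0006, 0.1311]
ee_rot: [2.204, 2.238, 0.003]
contact_force: [-8.3, 0.7, 25.1]
gripper_width: 0.0919
grasp_force: 11.8
```

The stop is reached (25 N at the same height as on the left). Lift away and check.

```bash
python3 -m crank '[[[0,0,0,0,0,-0.005,100],[0,0,0,0,0,-0.02,100],[0,0,0,0,0,-0.05,100],[0,0,0,0,0,-0.085,100],[0,0,0,0,0,-0.13,100],[0,0,0,0,0,-0.15,100],[0,0,0,0,0,-0.15,100]]]'
python3 - <<'E'
from clip import *
for a in((.12,.149),(.152,.18),(.018,.045),(-.03,.012)): print(a); clip(*a)
rep(.118,.138,.07,.075)
c=eyes.read_camera("scene")
cv2.imwrite("pics/k.png",cv2.resize(c["img"][130:280,170:340],None,fx=4,fy=4,interpolation=2)[:600])
E
```

```text
time: 22.25
eef_pos: [0.391, -0.0005, 0.2812]
ee_rot: [2.203, 2.239, 0.005]
contact_force: [-0.8, -0.0, -0.3]
gripper_width: 0.0921
grasp_force: 0.0
(0.12, 0.149)
scene 44 front pt [0.439 0.138 0.141] zmin/max 0.13948614354987432 0.14423370750074344
top 120 front pt [0.441 0.136 0.141] zmin/max 0.13897761843125034 0.14625167296085784
(0.152, 0.18)
scene 113 front pt [0.441 0.166 0.123] zmin/max 0.12038640716180071 0.14331072310870008
top 186 front pt [0.442 0.174 0.123] zmin/max 0.12041667685300395 0.14537728125298777
(0.018, 0.045)
scene 40 front pt [0.441 0.033 0.142] zmin/max 0.14031403769047157 0.14479300106833076
top 120 front pt [0.442 0.023 0.143] zmin/max 0.13784903248458014 0.14558419236462639
(-0.03, 0.012)
scene 73 front pt [0.442 0.004 0.126] zmin/max 0.1216194493065787 0.14470622237554248
top 167 front pt [ 0.446 -0.006  0.124] zmin/max 0.11977701993192125 0.14607187957716317
board 49 yaw 1.14 x at .083 0.4532
plate 288 yaw 0.77 x at .083 0.4425
y [0.01436031 0.14714793] z [0.02121626 0.13653609]
board 43 yaw 1.29 x at .083 0.4529
plate 293 yaw 1.03 x at .083 0.4427
y [0.0167643 0.1467362] z [0.02059819 0.13603257]
t 22.75 turn [-0.  0.  0.] shift [0.0829 0.0573 0.1451] F [ 0.   0.2 -0.9] pos [ 0.3901 -0.0008  0.2798] w 0.092 g 0.0
```

View pics/k.png

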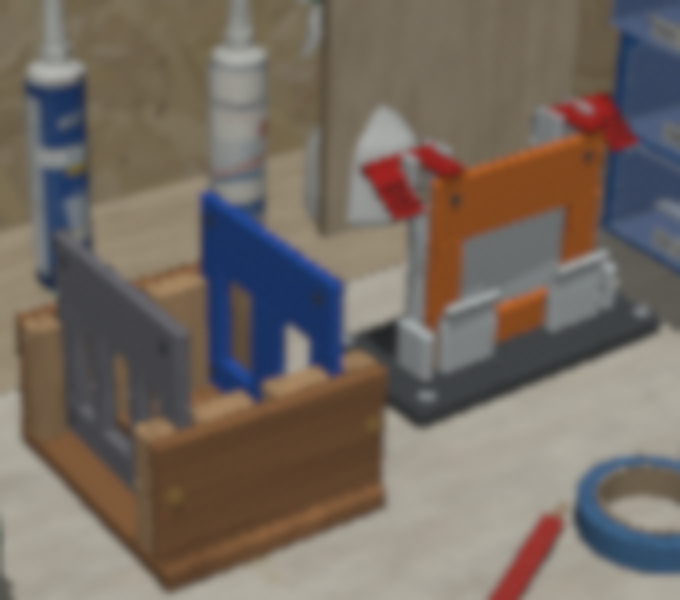

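The last picture shows both clips fully down over the plate's top edge, at (430,160) and (590,115). The orange plate is upright in the channel, and blue and grey are still in the rack. The gripper is clear of everything.

```bash
python3 -c "
from workcell import ticket
print(ticket.job_done())"
```

```text
the job is handed in; nothing more can be done
None
```

The job is handed in at about 23 s of the 61 s allowed: the orange plate stands seated in the copying stand, both clips were pressed to their stops over its top edge, the blue and grey plates are still in the rack, and the robot is clear; the hand-in returned no verdict.

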